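Tip the coaster out of its dock and lay it on the marble board

TASK

Two wooden tiles lie flush in the two bays of the dark wooden dock on the bar: a coaster with a round cork inset and a spoon rest with a long narrow cork inset. Press down one end of the coaster so that its other end tips up, take it by the raised end and lay it flat, cork side up, in the middle of the marble board. Leave the spoon rest lying flush in its bay.

Things in the scene. Friction and masses are not known exactly. Their poses are not given: they have to be found in the camera images.
- coaster: light wooden tile, 96 x 50 x 10 mm, 50 to 100 g, with a ROUND cork inset (40 mm) on top. Origin: centre of its underside; x along its length, y across, z up. It lies in either bay of the dock, along the dock's x, top flush (36 mm over the bar). With one end pressed home the other stands 17 mm higher, clear of the dock, and can be gripped across the 50 mm width
- spoon_rest: light wooden tile of the same size, told apart by its LONG NARROW cork inset (78 x 12 mm); origin and axes as for the coaster. It lies flush in the dock's other bay and must stay there
- dock: dark wooden dock, fixed, 122 (x) x 150 (y) x 36 mm high. Origin: underside centre, on the bar; z up. Two open bays, 102 x 53 mm, centred at y = +38.5 and -38.5 mm. In each the tile lies on a stiff cradle that tilts to 0.38 rad either way about a y axis under its middle, 24.5 mm above the bar, and stays as left. 1.5 N pressed 30 mm from the middle tilts it; there it goes down 12 mm
- board: white marble serving board, fixed, 150 (x) x 110 (y) x 16 mm thick. Origin: centre of its underside, on the bar; z up. The coaster is to lie on its top in the middle, any way round. Nearby obstacles, always there: a two-tier fruit stand, 210 mm across and about 0.45 m tall, at x = 0.48, y = -0.09 m (right of the dock), a column behind it, and a soffit 0.86 m over the bar
Not all that is in view belongs to the job. Leave any turquoise look-alike of the coaster alone.

How it is judged:
On the way:
1. the coaster is tipped up in its bay by more than 15 degrees (angle between coaster's own z axis and vertical above 0.26 rad and horizontal distance between coaster and dock below 0.055 m and height (world z) of coaster below 0.04 m), for 0.2 s.
At the end, for the whole second after the job is handed in: The coaster lies at rest, flat (within 7 degrees) and cork side up on the marble board, its middle within 35 mm of the board's middle; the spoon rest still lies in its bay, moved less than 15 mm and tilted less than 8 degrees (horizontal distance between coaster and board below 0.035 m and z of coaster in the frame of board between 0.012 and 0.021 m and angle between coaster's own z axis and vertical below 0.12 rad and linear speed of coaster below 0.02 m/s and distance of spoon_rest from where it was at the start of the episode below 0.015 m and angle between spoon_rest's own z axis and vertical below 0.15 rad); the robot touches nothing.
It fails at once if the spoon rest is tipped or taken out of its bay (angle between spoon_rest's own z axis and vertical above 0.2 rad or distance of spoon_rest from where it was at the start of the episode above 0.02 m).
It also fails if it takes over 54 s, if anything falls off the work surface, if the arm or the gripper's body presses on something with over 40 N, if the wrist force passes 120 N, or if a joint passes its speed limit or range.

ROBOT

A 6-joint arm with a two-finger parallel gripper is mounted at the origin on a cart in front of the work surface, level with it; the furniture and walls round the work are solid. World frame = base frame: x ahead of the robot, y to its left, z up, the work surface at z = 0. Lengths are in m, angles in rad, forces in N, time in s.
With the tool pointing down it reaches from about 0.375 to 0.9 m from the base axis. Payload 3.1 kg.
Tool frame: the origin (TCP) lies on the front face of the gripper's body, between the roots of the fingers; the fingertips stand 70 mm ahead of it and the grasp point (between the pads) lies 51 mm ahead of it; z points along the fingers, y is the line along which they close (so a half turn about z gives the same grasp; the last joint's range is limited). The gripper opens to 87 mm and grips with 3 to 60 N. Pads are 19 mm wide; open, the fingers measure 117 mm over their backs; the gripper's body (75 mm by 190 mm) begins 51 mm behind the grasp point.
Start: joints at [-1.363, 0.527, 1.433, -0, 1.181, -0.178], TCP at [0.235, -0.579, 0.292] pointing down, gripper open.
Joint ranges: [-3.08, 3.08], [-0.75, 2.2], [0.22, 2.44], [-1.43, 4.57], [0, 2.65], [-2.85, 2.85]. Speed limits (rad/s): [2.79, 2.79, 3.14, 3.14, 3.14, 3.14].

INTERFACE

Orientations are given as a unit quaternion [x, y, z, w].
In Python, from rig import robot, cams, ticket gives the robot as it stands. The module is installed in compiled form; this text tells all that it offers.
- The arm moves only by the shell command python3 -m crank 'ROWS' [FORCE]. ROWS is JSON, a list of rows, each a list of 7 numbers: the shift along the tool's x, y, z in cm, then the turn, a rotation vector about the tool's x, y, z in rad, then the closure, from 0 (fully open) to 1 (shut). A call has 1 to 5 rows; each row shifts and turns the commanded pose from where the row before left it, along the tool's axes as they then stand; what a row does not reach is not made up. A row lasts 1/8 s, in which the tool goes at most 62.5 mm and 10.7 degrees, less where a joint would pass 70% of its speed; a pose out of reach is approached as far as the arm can. A call is refused whole if a number of a shift passes 6.25 or a number of a turn 0.188, either way. A call with a gripper value outside its range is refused whole. The fingers move at their own pace and stop on an object; FORCE is the grip in N (left out, the last holds). Time passes only in rows, so rows that do not move let the fingers close. It gives the time, the measured TCP pose, the force, the opening and the grip force at its end, in the units of the state.
- robot.get_obs(): the state, without advancing time (a new reading comes with each control period).
- cams.camera(name): name is "side" or "top"; returns the picture (400x640x3 uint8, red, green, blue); there is no depth.
- cams.camera_info(name): a dict with "intrinsics" (3x3 intrinsics, pixels), "dist" ([k1, k2, p1, p2, k3] as OpenCV has them; the pictures are not rectified), "pose" (4x4, takes a point from camera to world coordinates). Camera axes: x right, y down, z forward; pixel columns grow to the right and rows downward; lengths in m; the calibration is good to about 2 mm. A picture is of the moment at which its call begins. camera_info takes no time and is no camera call.
- ticket.hand_in(): hands the job in; it is judged then, once.
The state is a dict: "time": time; "q": joint angles; "joint_velocities": joint speeds; "joint_torque": joint torques, N m; "position": TCP position; "tool_rot": TCP orientation; "ft_force": force on the tool from outside, world axes, zero at the start; "moment": the same for the moment, N m; "grip_width": finger opening in m; "grip_force": force on a finger pad.
Only numpy, scipy, OpenCV 4.12 (cv2) and the standard library are available. Lean on these libraries where they do the work, as an engineer would, in place of code of your own. Each camera call takes 0.05 s, during which the arm holds its last target. There are 200 camera calls.

## Working session

There is one attempt and no reset: what is moved stays moved. The work goes in short steps, Python scripts to look and compute and a shell command to move; the robot and the scene stay as the last step left them, time stands still between calls to the robot, and variables do not carry over. Pictures are saved under pics/ and viewed, at most 10 in all, crops included, and the job is handed in when it is done.

```bash
mkdir -p pics
cat > h.py <<'E'
import numpy as np, cv2
from scipy.spatial.transform import Rotation as R
from rig import robot, cams, ticket
def snap(n,f):
    im=cams.camera(n); cv2.imwrite('pics/'+f,im[:,:,::-1]); return im
def ray(n,uv,z):
    i=cams.camera_info(n); K=np.array(i['intrinsics']);T=np.array(i['pose'])
    p=cv2.undistortPoints(np.array(uv,float).reshape(-1,1,2),K,np.array(i['dist']))[:,0]
    d=np.c_[p,np.ones(len(p))]@T[:3,:3].T; o=T[:3,3]
    return o+d*((z-o[2])/d[:,2])[:,None]
def proj(n,P):
    i=cams.camera_info(n);T=np.linalg.inv(np.array(i['pose']))
    return cv2.projectPoints(np.array(P,float).reshape(-1,3),cv2.Rodrigues(T[:3,:3])[0],T[:3,3],np.array(i['intrinsics']),np.array(i['dist']))[0][:,0]
def togo(p,yaw=None):
    "shift in tool axes, cm"
    o=robot.get_obs(); r=R.from_quat(o['tool_rot']); print('shift cm',(r.inv().apply(np.array(p)-o['position'])*100).round(2), 'pos',np.round(o['position'],4)); print(r.as_matrix().round(3))
E
python3 - <<'E'
from h import *
snap('top','t0.png');snap('side','s0.png')
for n in('top','side'):
    i=cams.camera_info(n);print(n,np.round(i['pose'],3).tolist(),np.round(i['intrinsics'],1).tolist())
togo([0,0,0]); print(robot.get_obs())
E
```

```text
top [[-0.028, -0.982, 0.185, 0.402], [-0.999, 0.031, 0.016, 0.318], [-0.021, -0.185, -0.983, 0.957], [0.0, 0.0, 0.0, 1.0]] [[520.8, 0.0, 310.8], [0.0, 520.8, 200.8], [0.0, 0.0, 1.0]]
side [[-0.815, -0.351, 0.461, 0.174], [-0.579, 0.486, -0.654, 0.889], [0.006, -0.8, -0.6, 0.554], [0.0, 0.0, 0.0, 1.0]] [[412.3, 0.0, 322.7], [0.0, 412.3, 204.8], [0.0, 0.0, 1.0]]
shift cm [-2.000e-02 -6.239e+01  2.926e+01] pos [ 0.2351 -0.5785  0.2914]
[[ 0.927  0.376 -0.   ]
 [ 0.376 -0.927  0.002]
 [ 0.    -0.002 -1.   ]]
{'time': 0.1, 'q': array([-1.36350593e+00,  5.28383439e-01,  1.43374701e+00, -2.05939061e-05,
        1.18138700e+00, -1.78490407e-01]), 'joint_velocities': array([-1.66054548e-03, -1.23443220e-03, -3.25490800e-03,  1.89791985e-05,
        1.04111392e-03, -9.60986986e-04]), 'joint_torque': array([-2.69640054e-05, -4.40984595e+01, -1.77151251e+01,  6.35121530e-02,
        5.33820223e-02, -3.54205326e-05]), 'position': array([ 0.23509866, -0.57854692,  0.2913717 ]), 'tool_rot': array([ 9.81453050e-01,  1.91700246e-01, -2.33793283e-05, -9.62159635e-04]), 'ft_force': array([ 0.48497711,  0.4839325 , -0.1107011 ]), 'moment': array([0.01830563, 0.01236077, 0.03920596]), 'grip_force': 0.0, 'grip_width': 0.08715914294837665}
```

View pics/t0.png

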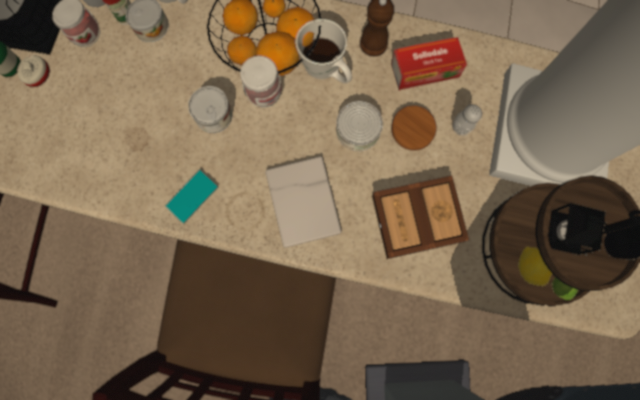

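View pics/s0.png

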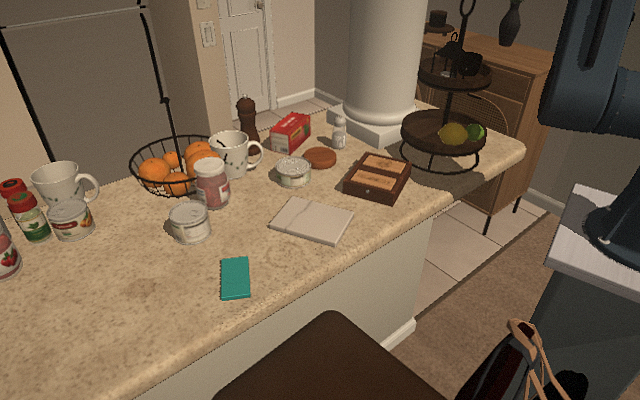

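The top picture shows the dock around (420,217), with tiles at (400,220) and (441,211), the board at (304,201) and the turquoise look-alike at (192,196), which I'll leave alone. The right tile seems to have the round inset, so I'll confirm that with an enlarged crop.

Run:
```python
from h import *
im=cv2.imread('pics/t0.png')
cv2.imwrite('pics/c0.png',cv2.resize(im[165:270,260:480],None,fx=3.6,fy=3.6,interpolation=cv2.INTER_CUBIC))
```

```text
(no output)
```

View pics/c0.png

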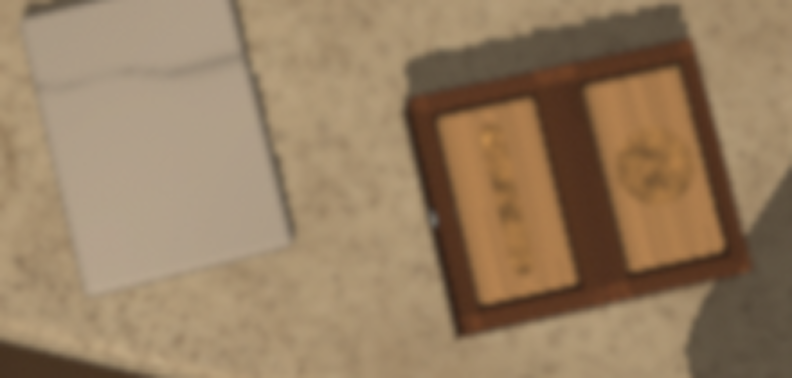

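The right tile, with its disc at crop (655,168), is the coaster. The left one has the long narrow inset, so it is the spoon rest.

Run:
```python
from h import *
f=lambda c:np.array(c)/3.6+[260,165]
def rep(n,uv,z):
    P=ray('top',uv,z);c=P.mean(0);L=(P[0]+P[1]-P[2]-P[3])/2;W=(P[0]+P[3]-P[1]-P[2])/2
    print(n,c.round(4),'len',np.linalg.norm(L).round(4),'yaw',np.arctan2(L[1],L[0]).round(3),'wid',np.linalg.norm(W).round(4),np.arctan2(W[1],W[0]).round(3))
rep('coaster',f([(584,87),(681,66),(726,248),(630,272)]),.036)
rep('spoon',f([(437,118),(533,97),(579,284),(482,305)]),.036)
rep('dock',f([(412,100),(690,40),(748,270),(458,335)]),.036)
rep('disc',f([(655,168)]*4),.036)
rep('board',[(267,168),(322,156),(341,234),(285,246)],.016)
```

```text
coaster [0.548  0.0967 0.036 ] len 0.0953 yaw 0.173 wid 0.051 1.763
spoon [0.534  0.1724 0.036 ] len 0.0963 yaw 0.182 wid 0.0498 1.751
dock [0.5405 0.1364 0.036 ] len 0.1198 yaw 0.157 wid 0.148 1.752
disc [0.5478 0.097  0.036 ] len 0.0 yaw 0.0 wid 0.0 0.0
board [0.5801 0.3465 0.016 ] len 0.1504 yaw 0.204 wid 0.1046 1.756
```

```bash
python3 -m crank '[[0,0,-5.4,0,0,0.042,0],[0,0,-5.4,0,0,0.042,0],[0,0,-5.4,0,0,0.042,0],[0,0,-5.4,0,0,0.042,0],[0,0,-5.4,0,0,0.042,0]]'
python3 - <<'E'
from h import *
togo([.37,-.25,.57]);print(robot.get_obs()['q'].round(3))
E
```

```text
time: 0.72
position: [0.2351, -0.5786, 0.5635]
tool_rot: [0.996, 0.087, -0.0, -0.0]
ft_force: [0.1, -0.9, -0.6]
grip_width: 0.0873
grip_force: 0.0
shift cm [ 18.99 -30.02  -0.62] pos [ 0.2351 -0.5786  0.5635]
[[ 0.985  0.174 -0.   ]
 [ 0.174 -0.985  0.001]
 [-0.    -0.001 -1.   ]]
[-1.364  0.361  0.988 -0.     1.794  0.033]
```

```bash
python3 -m crank '[[2.4,-3.75,-0.2,0,0,0,0],[2.4,-3.75,-0.2,0,0,0,0],[2.4,-3.75,-0.2,0,0,0,0],[2.4,-3.75,0,0,0,0,0]]'
python3 -m crank '[[2.4,-3.75,0,0,0,0,0],[2.4,-3.75,0,0,0,0,0],[2.4,-3.75,0,0,0,0,0],[2.4,-3.75,0,0,0,0,0]]'
python3 - <<'E'
from h import *
togo([.40,.10,.57]);print(robot.get_obs()['q'].round(3))
E
```

```text
time: 1.23
position: [0.3038, -0.4131, 0.5679]
tool_rot: [0.996, 0.088, -0.0, -0.0]
ft_force: [-0.7, -0.9, -0.1]
grip_width: 0.0867
grip_force: 0.0
time: 1.72
position: [0.372, -0.2485, 0.5678]
tool_rot: [0.996, 0.088, -0.0, -0.0]
ft_force: [-0.9, 0.6, -0.3]
grip_width: 0.0871
grip_force: 0.0
shift cm [  8.85 -33.83  -0.19] pos [ 0.372  -0.2485  0.5678]
[[ 0.985  0.175 -0.   ]
 [ 0.175 -0.985  0.001]
 [-0.    -0.001 -1.   ]]
[-0.84   0.051  1.379  0.     1.713  0.555]
```

```bash
python3 -m crank '[[1.1,-4.2,0,0,0,0,0],[1.1,-4.2,0,0,0,0,0],[1.1,-4.2,0,0,0,0,0],[1.1,-4.2,0,0,0,0,0]]'
python3 -m crank '[[1.1,-4.2,0,0,0,0,0],[1.1,-4.2,0,0,0,0,0],[1.1,-4.2,0,0,0,0,0],[1.1,-4.2,0,0,0,0,0]]'
python3 - <<'E'
from h import *
c=np.array([.548,.0967,0]);u=np.array([np.cos(.175),np.sin(.175),0])
togo(c-.033*u+[0,0,.15]);print(robot.get_obs()['q'].round(3))
E
```

```text
time: 2.22
position: [0.3854, -0.0755, 0.5679]
tool_rot: [0.996, 0.088, -0.0, -0.0]
ft_force: [0.5, 1.4, -0.3]
grip_width: 0.0868
grip_force: 0.0
time: 2.72
position: [0.3993, 0.0976, 0.5679]
tool_rot: [0.996, 0.088, -0.0, 0.0]
ft_force: [0.8, -0.3, 0.5]
grip_width: 0.0871
grip_force: 0.0
shift cm [11.35  2.68 41.79] pos [0.3993 0.0976 0.5679]
[[ 0.985  0.175 -0.001]
 [ 0.175 -0.985 -0.   ]
 [-0.001 -0.    -1.   ]]
[-0.034 -0.013  1.445 -0.     1.711  1.361]
```

```bash
python3 -m crank '[[0,0,0,0,0,-0.1745,1],[0,0,0,0,0,-0.1745,1],[0,0,0,0,0,-0.1745,1],[0,0,0,0,0,-0.1745,1],[0,0,0,0,0,-0.1745,1]]' 20 >/dev/null
python3 -m crank '[[0,0,0,0,0,-0.1745,1],[0,0,0,0,0,-0.1745,1],[0,0,0,0,0,-0.1745,1],[0,0,0,0,0,-0.1745,1]]'
python3 -m crank '[[-0.5,2.3,4.8,0,0,0,1],[-0.5,2.3,4.8,0,0,0,1],[-0.5,2.3,4.8,0,0,0,1],[-0.5,2.3,4.8,0,0,0,1],[-0.6,2.3,4.8,0,0,0,1]]'
python3 - <<'E'
from h import *
c=np.array([.548,.0967,0]);u=np.array([np.cos(.175),np.sin(.175),0])
togo(c-.032*u+[0,0,.15]);print(robot.get_obs()['q'].round(3))
E
```

```text
time: 3.85
position: [0.3994, 0.0962, 0.5678]
tool_rot: [0.64, 0.768, -0.0, -0.0]
ft_force: [-0.2, -0.5, 0.2]
grip_width: 0.0053
grip_force: 0.0
time: 4.47
position: [0.5178, 0.0906, 0.3265]
tool_rot: [0.642, 0.766, -0.0, -0.0]
ft_force: [-0.5, 0.0, 0.9]
grip_width: 0.0005
grip_force: 0.0
shift cm [ 0.07 -0.12 17.65] pos [0.5178 0.0906 0.3265]
[[-0.175  0.985 -0.   ]
 [ 0.985  0.175  0.   ]
 [ 0.    -0.    -1.   ]]
[-0.039  0.352  1.639  0.     1.151 -0.215]
```

Run:
```python
from h import *
a=snap('side','s1.png');b=snap('top','t1.png')
cv2.imwrite('pics/m1.png',cv2.resize(np.vstack([a[:,160:],b[:,160:]])[:,:,::-1],(360,600)))
```

```text
(no output)
```

View pics/m1.png

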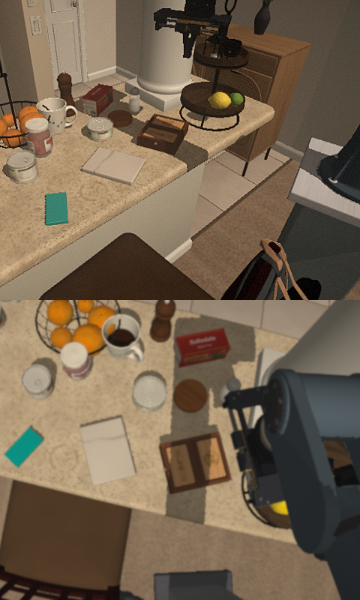

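The picture shows that the arm sits about 0.11 m to the right of the tool, over the fruit stand. I'll tilt the tool so the wrist is pulled back, then fit the arm's geometry to check clearances.

```bash
python3 -m crank '[[0,0,0,-0.15,0,0,1],[0,0,0,-0.15,0,0,1],[0,0,0,-0.15,0,0,1],[0,0,0,0,0,0,1]]'
python3 - <<'E'
from h import *
from scipy.optimize import least_squares
o=robot.get_obs(); print(o['q'].round(4).tolist(),o['position'].round(4)); togo([0,0,0])
D=[([-1.3635,.5284,1.4337,0,1.1814],[.2351,-.5785,.2914]),([-1.364,.361,.988,0,1.794],[.2351,-.5786,.5635]),([-.84,.051,1.379,0,1.713],[.372,-.2485,.5678]),([-.034,-.013,1.445,0,1.711],[.3993,.0976,.5679]),([-.039,.352,1.639,0,1.151],[.5178,.0906,.3265]),(o['q'],o['position'])]
def fk(p,q):
    a,L1,L2,L3,h,d=p; s=q[1]+q[2]; t=s+q[4]
    e=np.array([a+L1*np.sin(q[1]),h+L1*np.cos(q[1])]); w=e+[L2*np.sin(s)+L3*np.cos(s),L2*np.cos(s)-L3*np.sin(s)]
    return e,w,w+[d*np.sin(t),d*np.cos(t)]
def f(p):
    r=[]
    for q,x in D:
        c,s=np.cos(q[0]),np.sin(q[0]); r+=list(fk(p,q)[2]-[x[0]*c+x[1]*s,x[2]])
    return r
s=least_squares(f,[0,.45,.45,0,.3,.3]);print(s.x.round(4),np.abs(s.fun).max())
for q,x in D[-2:]: print([v.round(3) for v in fk(s.x,q)])
# stand heights along the axis x=.48,y=-.09
for z in np.arange(0,.5,.05): print(round(z,2),proj('side',[.48,-.09,z]).round(0),proj('top',[.48,-.09,z]).round(0))
E
```

```text
time: 5.08
position: [0.5148, 0.0909, 0.3287]
tool_rot: [0.627, 0.747, 0.17, 0.142]
ft_force: [0.6, 0.6, 0.3]
grip_width: 0.0007
grip_force: 0.0
[-0.0929, 0.2319, 1.9004, 0.2103, 0.5866, -0.4185] [0.5148 0.0909 0.3287]
shift cm [ -0.   -61.35   7.03] pos [0.5148 0.0909 0.3287]
[[-0.174  0.888  0.426]
 [ 0.985  0.157  0.076]
 [ 0.001  0.432 -0.902]]
[0.0007 0.5893 0.3907 0.1151 0.2794 0.241 ] 0.0009957835165549378
[array([0.204, 0.833]), array([0.514, 0.568]), array([0.513, 0.327])]
[array([0.136, 0.853]), array([0.406, 0.548]), array([0.504, 0.328])]
0.0 [[439. 153.]] [[536. 247.]]
0.05 [[442. 137.]] [[547. 244.]]
0.1 [[446. 119.]] [[559. 241.]]
0.15 [[449. 101.]] [[572. 237.]]
0.2 [[453.  81.]] [[587. 234.]]
0.25 [[457.  60.]] [[603. 229.]]
0.3 [[461.  38.]] [[621. 224.]]
0.35 [[466.  15.]] [[641. 218.]]
0.4 [[471.  -9.]] [[663. 212.]]
0.45 [[476. -36.]] [[688. 204.]]
```

```bash
cat > kin.py <<'E'
from h import *
from scipy.optimize import least_squares
Q=lambda ax,a:R.from_euler(ax,a)
P0=[.0007,.5893,.3907,.1151,.2794,.241,.1108]
def fk(q,p=P0,var=0):
    a,L1,L2,L3,h,d,w=p
    r=Q('z',q[0])*Q('y',q[1]); e=Q('z',q[0]).apply([a,0,h])+r.apply([0,0,L1])
    r=r*Q('y',q[2]); r4=r*Q('z',q[3]); W0=e+r.apply([L3,0,L2]); 
    r5=r4*Q('y',q[4]); W1=W0+r4.apply([0,w,0]); r6=r5*Q('z',q[5])
    return e,W0,W1,W1+r5.apply([0,0,d]),r6
def ik(pos,rot,q0):
    f=lambda q:np.r_[(fk(q)[3]-pos)*5,(fk(q)[4].inv()*rot).as_rotvec()]
    s=least_squares(f,q0,bounds=([-3.08,-.75,.22,-1.43,0,-2.85],[3.08,2.2,2.44,4.57,2.65,2.85]));return s.x,np.abs(s.fun).max()
c=np.array([.548,.0967,0]);YAW=.175
u=np.array([np.cos(YAW),np.sin(YAW),0]);v=np.array([-u[1],u[0],0]);S=np.array([.48,-.09,0])
def report(pos,rot,q0):
    q,e=ik(pos,rot,q0);E,W0,W1,T,r=fk(q); dd=lambda x:np.linalg.norm((x-S)[:2]).round(3)
    box=[pos+rot.apply([sx*.0375,sy*.095,-k]) for sx in(-1,1) for sy in(-1,1) for k in(0,.1)]
    print('q',q.round(2),'err',e.round(4));
    for n,x in zip('E W0 W1'.split(),(E,W0,W1)): print('  ',n,x.round(3),dd(x))
    print('   body min dist',min(dd(b) for b in box),'min z',min(b[2] for b in box).round(3)); return q
E
python3 - <<'E'
from kin import *
o=robot.get_obs();q=o['q'];x=fk(q);print('check',x[3].round(4),o['position'].round(4),(x[4].inv()*R.from_quat(o['tool_rot'])).as_rotvec().round(3))
RP=lambda z,y:R.from_matrix(np.c_[np.cross(y,z),y,z])   # tool z, tool y
Z=np.array([0,0,1.])
for th in(.3,.5,.7):
    print('press roll',th); tz=-Z*np.cos(th)-v*np.sin(th); tip=c-.032*u+[0,0,.03]
    report(tip-.07*tz,RP(tz,u),q)
for th in(.38,.55,.7):
  for s in(-1,):
    print('grasp',th); tz=-Z*np.cos(th)+u*np.sin(th); tip=c+.038*u+[0,0,.039]
    report(tip-.07*tz,RP(tz,-v),[-.1,.3,1.8,.2,.6,1.2])
E
```

```text
check [0.5287 0.0875 0.3497] [0.5148 0.0909 0.3287] [-0.     0.     1.571]
press roll 0.3
q [ 0.16  0.71  1.71 -0.44  0.77  1.88] err 0.0
   E [0.379 0.061 0.727] 0.181
   W0 [0.551 0.088 0.358] 0.192
   W1 [0.5   0.182 0.327] 0.272
   body min dist 0.159 min z 0.086
press roll 0.5
q [ 0.29  0.75  1.64 -0.64  0.93  2.12] err 0.0
   E [0.385 0.114 0.711] 0.225
   W0 [0.562 0.166 0.348] 0.269
   W1 [0.491 0.238 0.303] 0.328
   body min dist 0.175 min z 0.073
press roll 0.7
q [ 0.4   0.81  1.57 -0.78  1.1   2.29] err 0.0
   E [0.395 0.167 0.685] 0.27
   W0 [0.565 0.238 0.322] 0.339
   W1 [0.482 0.288 0.268] 0.378
   body min dist 0.19 min z 0.059
grasp 0.38
q [-0.02  0.72  2.    0.34  0.07  2.62] err 0.0436
   E [ 0.391 -0.007  0.721] 0.122
   W0 [ 0.443 -0.008  0.317] 0.09
   W1 [0.478 0.096 0.332] 0.186
   body min dist 0.087 min z 0.09
grasp 0.55
q [-0.02  0.72  2.    0.1   0.    2.85] err 0.1329
   E [ 0.388 -0.007  0.724] 0.124
   W0 [ 0.444 -0.009  0.32 ] 0.089
   W1 [0.456 0.102 0.325] 0.193
   body min dist 0.079 min z 0.079
grasp 0.7
q [-0.02  0.71  2.    0.08  0.    2.85] err 0.2789
   E [ 0.385 -0.008  0.726] 0.125
   W0 [ 0.443 -0.01   0.323] 0.088
   W1 [0.453 0.101 0.326] 0.193
   body min dist 0.077 min z 0.068
```

Run:
```python
import kin; from kin import *
o=robot.get_obs();q=o['q']
D=[([-1.3635,.5284,1.4337,0,1.1814,0],[.2351,-.5785,.2914]),([-1.364,.361,.988,0,1.794,0],[.2351,-.5786,.5635]),([-.84,.051,1.379,0,1.713,0],[.372,-.2485,.5678]),([-.034,-.013,1.445,0,1.711,0],[.3993,.0976,.5679]),([-.039,.352,1.639,0,1.151,0],[.5178,.0906,.3265]),(q,o['position'])]
s=least_squares(lambda p:np.ravel([fk(a,p)[3]-b for a,b in D]),P0);print(s.x.round(4),np.abs(s.fun).max().round(4))
s=least_squares(lambda p:np.ravel([fk(a,np.r_[0,p[:2],0,p[2:]])[3]-b for a,b in D]),[.5,.45,.3,.25,.11]);print('a=L3=0',s.x.round(4),np.abs(s.fun).max().round(4))
```

```text
[-0.0087  0.5796  0.4026  0.1069  0.238   0.1993  0.1119] 0.0085
a=L3=0 [0.4969 0.4049 0.118  0.0994 0.1143] 0.0438
```

Run:
```python
from kin import *
o=robot.get_obs();q=o['q']
D=[([-1.3635,.5284,1.4337,0,1.1814,0],[.2351,-.5785,.2914]),([-1.364,.361,.988,0,1.794,0],[.2351,-.5786,.5635]),([-.84,.051,1.379,0,1.713,0],[.372,-.2485,.5678]),([-.034,-.013,1.445,0,1.711,0],[.3993,.0976,.5679]),([-.039,.352,1.639,0,1.151,0],[.5178,.0906,.3265]),(q,o['position'])]
def f(p,q,V):
    a,L1,L2,L3,h,d,w,x=p
    r1=Q('z',q[0]);r=r1*Q('y',q[1]);r3=r*Q('y',q[2]);r4=r3*Q('z',q[3]);r5=r4*Q('y',q[4])
    return r1.apply([a,0,h])+r.apply([0,0,L1])+r3.apply([L3*(V[0]==0),w*(V[1]==0),L2])+r4.apply([L3*(V[0]==1),w*(V[1]==1),0])+r5.apply([x*V[2],0,d])
for V in [(i,j,k) for i in(0,1) for j in(0,1) for k in (0,1)]:
    s=least_squares(lambda p:np.ravel([f(p,a,V)-b for a,b in D]+[.0005*(p-np.array(P0+[0]))]),P0+[0]);print(V,s.x.round(4),np.abs(s.fun).max().round(4))
```

```text
Traceback (most recent call last):
ValueError: setting an array element with a sequence. The requested array has an inhomogeneous shape after 1 dimensions. The detected shape was (7,) + inhomogeneous part.
```

Run:
```python
from kin import *
o=robot.get_obs();q=o['q']
D=[([-1.3635,.5284,1.4337,0,1.1814,0],[.2351,-.5785,.2914]),([-1.364,.361,.988,0,1.794,0],[.2351,-.5786,.5635]),([-.84,.051,1.379,0,1.713,0],[.372,-.2485,.5678]),([-.034,-.013,1.445,0,1.711,0],[.3993,.0976,.5679]),([-.039,.352,1.639,0,1.151,0],[.5178,.0906,.3265]),(q,o['position'])]
def f(p,q,V):
    a,L1,L2,L3,h,d,w,x=p
    r1=Q('z',q[0]);r=r1*Q('y',q[1]);r3=r*Q('y',q[2]);r4=r3*Q('z',q[3]);r5=r4*Q('y',q[4])
    return r1.apply([a,0,h])+r.apply([0,0,L1])+r3.apply([L3*(V[0]==0),w*(V[1]==0),L2])+r4.apply([L3*(V[0]==1),w*(V[1]==1),0])+r5.apply([x*V[2],0,d])
for V in [(i,j,k) for i in(0,1) for j in(0,1) for k in (0,1)]:
    s=least_squares(lambda p:np.concatenate([f(p,a,V)-b for a,b in D]+[.0005*(p-np.array(P0+[0]))]),P0+[0]);print(V,s.x.round(4),np.abs(s.fun).max().round(4))
```

```text
(0, 0, 0) [-2.000e-04  5.880e-01  3.919e-01  1.139e-01  2.740e-01  2.356e-01
  1.110e-01  0.000e+00] 0.0003
(0, 0, 1) [-2.000e-04  5.880e-01  3.919e-01  1.139e-01  2.740e-01  2.356e-01
  1.110e-01 -0.000e+00] 0.0003
(0, 1, 0) [-0.0087  0.5796  0.4026  0.1069  0.238   0.1993  0.1119  0.    ] 0.0085
(0, 1, 1) [0.0397 0.588  0.3919 0.1139 0.235  0.1967 0.1111 0.0399] 0.0003
(1, 0, 0) [0.0059 0.5723 0.3891 0.096  0.2384 0.202  0.1084 0.    ] 0.0137
(1, 0, 1) [-0.0254  0.5691  0.3962  0.0941  0.2434  0.2065  0.1091 -0.0253] 0.0102
(1, 1, 0) [-0.0034  0.5674  0.4     0.0931  0.208   0.1708  0.1094  0.    ] 0.0082
(1, 1, 1) [0.0138 0.5691 0.3961 0.0941 0.2052 0.1683 0.1091 0.0139] 0.0102
```

```bash
sed -i "s/^P0=.*/P0=[-.0002,.588,.3919,.1139,.274,.2356,.111]/; s/W0=e+r.apply(\[L3,0,L2\])/W0=e+r.apply([L3,w,0])/; s/W1=W0+r4.apply(\[0,w,0\]); r6=r5\*Q('z',q\[5\])/W1=W0+r.apply([0,0,L2]); r6=r5*Q('z',q[5]-np.pi\/2)/" kin.py
sed -i "s/q\[5\]-np.pi\/2/q[5]+SG*np.pi\/2/; s/^P0/SG=1\nP0/" kin.py
cat > plan.py <<'E'
from kin import *
RP=lambda z,y:R.from_matrix(np.c_[np.cross(y,z),y,z])
Z=np.array([0,0,1.])
E
python3 - <<'E'
from plan import *
o=robot.get_obs();q=o['q'];x=fk(q);print('check',x[3].round(4),o['position'].round(4),(x[4].inv()*R.from_quat(o['tool_rot'])).as_rotvec().round(3))
for th in(0,.3,.5):
    print('press roll',th); tz=-Z*np.cos(th)-v*np.sin(th); tip=c-.032*u+[0,0,.03]
    report(tip-.07*tz,RP(tz,u),q)
for th in(0,.2,.38,.55):
    print('grasp',th); tz=-Z*np.cos(th)+u*np.sin(th); tip=c+.038*u+[0,0,.039]
    report(tip-.07*tz,RP(tz,-v),[-.1,.3,1.8,.2,.6,1.2])
E
```

```text
check [0.5148 0.0908 0.3287] [0.5148 0.0909 0.3287] [-0.  0. -0.]
press roll 0
q [-0.04  0.7   1.83  0.    0.61 -0.21] err 0.0
   E [ 0.381 -0.015  0.722] 0.125
   W0 [0.292 0.1   0.656] 0.267
   W1 [0.516 0.091 0.336] 0.185
   body min dist 0.137 min z 0.1
press roll 0.3
q [ 0.14  0.74  1.81 -0.51  0.65  0.38] err 0.0
   E [0.391 0.053 0.71 ] 0.169
   W0 [0.282 0.15  0.646] 0.311
   W1 [0.501 0.18  0.322] 0.271
   body min dist 0.159 min z 0.086
press roll 0.5
q [ 0.24  0.79  1.78 -0.76  0.77  0.68] err 0.0
   E [0.404 0.1   0.689] 0.204
   W0 [0.285 0.185 0.627] 0.337
   W1 [0.491 0.235 0.298] 0.326
   body min dist 0.175 min z 0.073
grasp 0
q [-0.01  0.74  1.64 -0.    0.76  1.38] err 0.0
   E [ 0.397 -0.005  0.707] 0.119
   W0 [0.316 0.107 0.629] 0.256
   W1 [0.585 0.103 0.345] 0.22
   body min dist 0.126 min z 0.109
grasp 0.2
q [-0.03  0.71  1.8   0.1   0.44  1.28] err 0.0
   E [ 0.381 -0.013  0.722] 0.125
   W0 [0.293 0.101 0.654] 0.267
   W1 [0.526 0.093 0.339] 0.188
   body min dist 0.102 min z 0.1
grasp 0.38
q [-0.06  0.71  1.94  0.6   0.15  0.76] err 0.0
   E [ 0.381 -0.022  0.722] 0.12
   W0 [0.287 0.094 0.667] 0.267
   W1 [0.474 0.084 0.323] 0.174
   body min dist 0.087 min z 0.09
grasp 0.55
q [-0.08  0.74  2.06  2.54  0.24 -1.2 ] err 0.0
   E [ 0.396 -0.033  0.707] 0.101
   W0 [0.298 0.086 0.669] 0.253
   W1 [0.428 0.076 0.3  ] 0.173
   body min dist 0.079 min z 0.079
```

The refitted geometry matches the readings to better than 1 mm. The offset sits at the elbow, high up, so a vertical tool clears the stand. I'll undo the tilt and come down over the near end of the coaster.

```bash
python3 -m crank '[[0,0,0,0.15,0,0,1],[0,0,0,0.15,0,0,1],[0,0,0,0.15,0,0,1],[0,0,0,0,0,0,1]]' >/dev/null
python3 -m crank '[[0,0,5,0,0,0,1],[0,0,5,0,0,0,1],[0,0,5,0,0,0,1],[0,0,5,0,0,0,1],[0,0,0,0,0,0,1]]'
python3 - <<'E'
from h import *
c=np.array([.548,.0967,0]);u=np.array([np.cos(.175),np.sin(.175),0])
togo(c-.032*u+[0,0,.12])
a=snap('side','s2.png')
cv2.imwrite('pics/c2.png',cv2.resize(a[80:230,310:520,::-1],None,fx=3.6,fy=3.6,interpolation=cv2.INTER_CUBIC))
E
```

```text
time: 6.2
position: [0.5148, 0.0906, 0.1256]
tool_rot: [0.643, 0.766, -0.003, -0.003]
ft_force: [-1.0, -0.5, 0.7]
grip_width: 0.0001
grip_force: 0.0
shift cm [0.02 0.19 0.56] pos [0.5148 0.0906 0.1256]
[[-0.174  0.985 -0.008]
 [ 0.985  0.174  0.   ]
 [ 0.002 -0.008 -1.   ]]
```

View pics/c2.png

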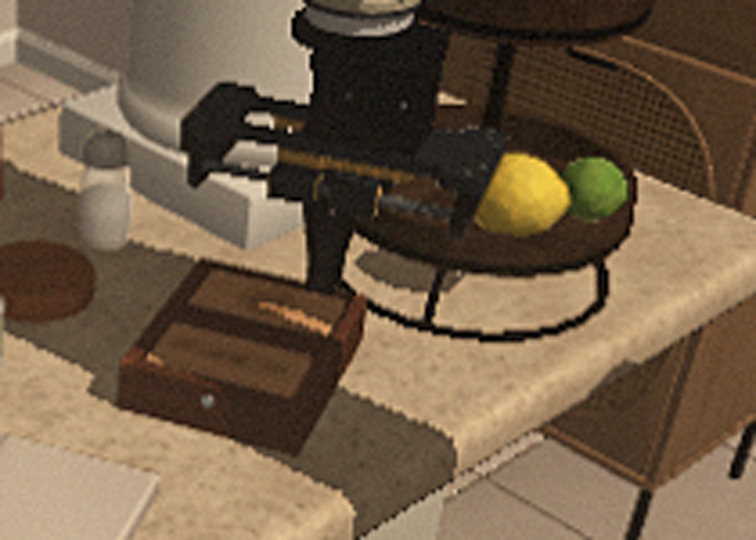

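The closed fingertips stand over the near end of the coaster, at crop (325,285), and the body is clear of the fruit. I'll press it down.

```bash
python3 -m crank '[[0,0.2,1,0,0,0,1],[0,0,0.6,0,0,0,1],[0,0,0,0,0,0,1]]'; python3 -m crank '[[0,0,0.3,0,0,0,1],[0,0,0.3,0,0,0,1],[0,0,0.2,0,0,0,1],[0,0,0,0,0,0,1]]'
```

```text
time: 6.62
position: [0.5197, 0.091, 0.113]
tool_rot: [0.642, 0.766, 0.0, 0.001]
ft_force: [-1.0, -0.5, 0.3]
grip_width: 0.0006
grip_force: 0.0
time: 7.12
position: [0.5191, 0.091, 0.1041]
tool_rot: [0.642, 0.766, -0.0, -0.0]
ft_force: [0.3, -1.8, 0.4]
grip_width: 0.0004
grip_force: 0.2
```

```bash
python3 -m crank '[[0,0,0.15,0,0,0,1],[0,0,0.15,0,0,0,1],[0,0,0,0,0,0,1]]'; python3 -m crank '[[0,0,0.15,0,0,0,1],[0,0,0,0,0,0,1]]'
```

```text
time: 7.5
position: [0.5189, 0.091, 0.101]
tool_rot: [0.642, 0.766, -0.0, -0.0]
ft_force: [-1.6, -0.2, 1.4]
grip_width: 0.0007
grip_force: 0.9
time: 7.75
position: [0.5191, 0.091, 0.0996]
tool_rot: [0.642, 0.766, -0.0, -0.0]
ft_force: [-2.3, -0.5, 1.4]
grip_width: 0.0005
grip_force: 1.1
```

```bash
python3 -m crank '[[0,0,0.15,0,0,0,1],[0,0,0.15,0,0,0,1],[0,0,0,0,0,0,1]]'; python3 -m crank '[[0,0,0.15,0,0,0,1],[0,0,0.15,0,0,0,1],[0,0,0,0,0,0,1]]';python3 - <<'E'
from h import *
a=snap('side','s3.png')
cv2.imwrite('pics/c3.png',cv2.resize(a[120:220,320:480,::-1],None,fx=4,fy=4,interpolation=cv2.INTER_CUBIC))
E
```

```text
time: 8.12
position: [0.519, 0.091, 0.0969]
tool_rot: [0.642, 0.766, -0.0, -0.0]
ft_force: [-3.7, -1.0, 4.6]
grip_width: 0.0007
grip_force: 2.7
time: 8.5
position: [0.5189, 0.091, 0.0961]
tool_rot: [0.642, 0.766, -0.0, 0.0]
ft_force: [-7.2, -1.5, 22.4]
grip_width: 0.0001
grip_force: 11.9
```

View pics/c3.png

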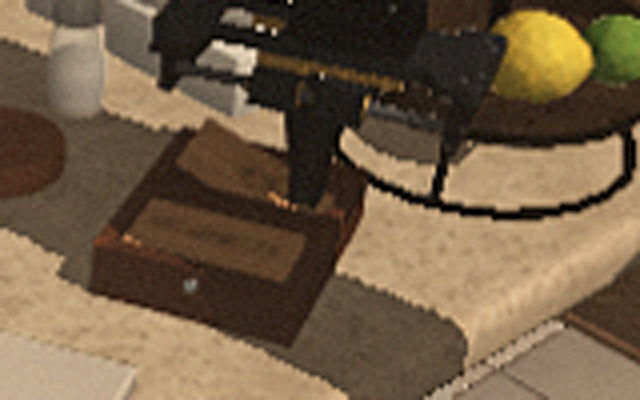

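The force jump to 22 N shows the near end is home, and the far end stands up at crop (210,125). Next I'll go up, move over the far end, turn back and set the opening to about 62 mm.

```bash
python3 -m crank '[[0,0,-2,0,0,0,1],[0,0,-4,0,0,0,1],[0,2,-4,0,0,0,1],[0,2.5,0,0,0,0,1],[0,2,0,0,0,0,1]]' >/dev/null
python3 -m crank '[[0,0,0,0,0,0.1745,0.29],[0,0,0,0,0,0.1745,0.29],[0,0,0,0,0,0.1745,0.29],[0,0,0,0,0,0.1745,0.29],[0,0,0,0,0,0.1745,0.29]]' >/dev/null
python3 -m crank '[[0,0,0,0,0,0.1745,0.29],[0,0,0,0,0,0.1745,0.29],[0,0,0,0,0,0.1745,0.29],[0,0,0,0,0,0.1745,0.29],[0,0,0,0,0,0,0.29]]'
python3 - <<'E'
from h import *
c=np.array([.548,.0967,0]);u=np.array([np.cos(.175),np.sin(.175),0])
togo(c+.034*u+[0,0,.109])
a=snap('top','t3.png')
cv2.imwrite('pics/c4.png',cv2.resize(a[150:270,370:530,::-1],None,fx=4,fy=4,interpolation=cv2.INTER_CUBIC))
E
```

```text
time: 10.42
position: [0.5845, 0.1023, 0.1938]
tool_rot: [0.996, 0.089, 0.001, 0.0]
ft_force: [1.1, 0.2, 1.4]
grip_width: 0.0616
grip_force: 0.0
shift cm [-0.32 -0.08  8.48] pos [0.5845 0.1023 0.1938]
[[ 0.984  0.177  0.003]
 [ 0.177 -0.984  0.   ]
 [ 0.003  0.    -1.   ]]
```

View pics/c4.png

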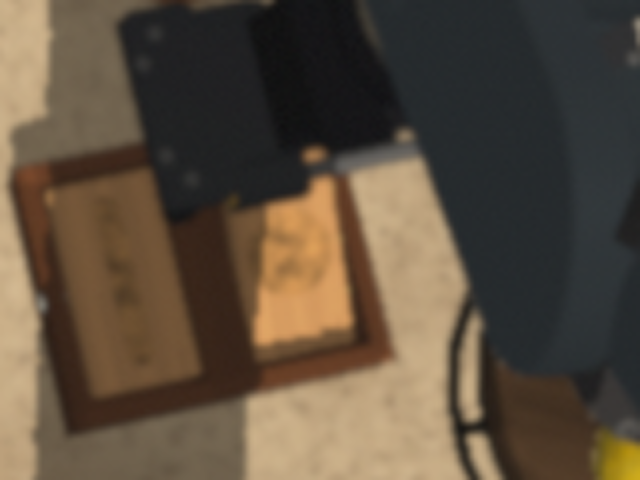

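The coaster is still tipped, with its near edge at crop (305,345) and a gap to the bay wall beyond. The spoon rest is flush. I'll go down to grip.

```bash
python3 -m crank '[[-0.1,-0.1,3,0,0,0,0.29],[-0.1,0,3,0,0,0,0.29],[0,0,1.5,0,0,0,0.29],[0,0,0.9,0,0,0,0.29],[0,0,0,0,0,0,0.29]]'
python3 -m crank '[[0,0,0,0,0,0,0.6],[0,0,0,0,0,0,0.6],[0,0,0,0,0,0,0.6],[0,0,0,0,0,0,0.6]]' 25
```

```text
time: 11.1
position: [0.5815, 0.1029, 0.1096]
tool_rot: [0.996, 0.088, 0.0, -0.0]
ft_force: [0.4, -0.5, 0.8]
grip_width: 0.0616
grip_force: 0.0
time: 11.6
position: [0.5818, 0.103, 0.1104]
tool_rot: [0.996, 0.088, 0.001, 0.0]
ft_force: [0.7, -0.7, 2.3]
grip_width: 0.0499
grip_force: 25.0
```

Gripped, with an opening of 49.9 mm, which matches the 50 mm width. I'll lift, then work out the placing pose.

```bash
python3 -m crank '[[0,0,-1,0,0,0,0.6],[0,0,-2,0,0,0,0.6],[0,0,-3,0,0,0,0.6],[0,0,-4,0,0,0,0.6],[0,0,-3,0,0,0,0.6]]'
python3 - <<'E'
from plan import *
o=robot.get_obs()
b=np.array([.580,.3465,0]);th=.38;tz=-Z*np.cos(th)-u*np.sin(th)
for h in(.105,.021+.0055):
    G=b+.04*u+[0,0,h];p=G-.0652*tz; print(p.round(4)); report(p,RP(tz,-v),o['q']); togo(p)
E
```

```text
time: 12.22
position: [0.5813, 0.103, 0.2417]
tool_rot: [0.996, 0.088, 0.001, 0.0]
ft_force: [-0.7, -0.3, -0.9]
grip_width: 0.0497
grip_force: 25.0
[0.6432 0.3577 0.1655]
q [0.34 0.95 0.95 0.06 1.62 1.72] err 0.0
   E [0.45  0.158 0.618] 0.249
   W0 [0.379 0.25  0.51 ] 0.355
   W1 [0.729 0.373 0.384] 0.526
   body min dist 0.377 min z 0.152
shift cm [ 10.55 -24.     7.62] pos [0.5813 0.103  0.2417]
[[ 0.985  0.175  0.001]
 [ 0.175 -0.985 -0.   ]
 [ 0.001  0.    -1.   ]]
[0.6432 0.3577 0.087 ]
q [0.34 1.03 0.98 0.06 1.51 1.72] err 0.0
   E [0.476 0.167 0.575] 0.257
   W0 [0.394 0.256 0.472] 0.356
   W1 [0.729 0.373 0.306] 0.526
   body min dist 0.377 min z 0.073
shift cm [ 10.54 -24.    15.47] pos [0.5813 0.103  0.2417]
[[ 0.985  0.175  0.001]
 [ 0.175 -0.985 -0.   ]
 [ 0.001  0.    -1.   ]]
```

```bash
python3 -m crank '[[2.1,-4.8,0.5,0,0,0,0.6],[2.1,-4.8,0.5,0,0,0,0.6],[2.1,-4.8,0.5,0,0,0,0.6],[2.1,-4.8,0.5,0,0,0,0.6],[2.1,-4.8,0.5,0,0,0,0.6]]' >/dev/null
python3 -m crank '[[0,0,0,0,-0.095,0,0.6],[0,0,0,0,-0.095,0,0.6],[0,0,0,0,-0.095,0,0.6],[0,0,0,0,-0.095,0,0.6],[0,0,0,0,0,0,0.6]]'
python3 - <<'E'
from plan import *
togo([.6432,.3577,.115]);togo([.6432,.3577,.087])
a=snap('side','s5.png');b=snap('top','t5.png')
f=lambda i:cv2.resize(i[:,:,::-1],None,fx=2,fy=2,interpolation=cv2.INTER_CUBIC)
cv2.imwrite('pics/c5.png',np.vstack([f(a[100:250,190:420]),f(b[120:260,240:470])]))
E
```

```text
time: 13.48
position: [0.6431, 0.3573, 0.2135]
tool_rot: [0.978, 0.086, -0.188, 0.017]
ft_force: [0.2, 0.0, -1.6]
grip_width: 0.0497
grip_force: 25.0
shift cm [ 3.67 -0.04  9.14] pos [0.6431 0.3573 0.2135]
[[ 0.914  0.174 -0.366]
 [ 0.162 -0.985 -0.065]
 [-0.371  0.    -0.929]]
shift cm [ 4.71 -0.04 11.74] pos [0.6431 0.3573 0.2135]
[[ 0.914  0.174 -0.366]
 [ 0.162 -0.985 -0.065]
 [-0.371  0.    -0.929]]
```

View pics/c5.png

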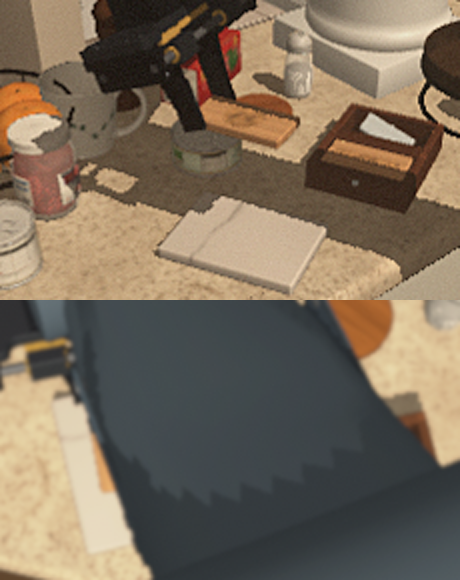

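The side view shows the coaster held cork up and roughly level at crop (250,120), with the dock and spoon rest undisturbed. I'll compare it with where the corners of a flat tile should appear.

Run:
```python
from plan import *
o=robot.get_obs();r=R.from_quat(o['tool_rot']);tz=r.as_matrix()[:,2];G=o['position']+.0652*tz
for tilt in(-.1,0,.1):
    t=u*np.cos(tilt)+Z*np.sin(tilt);n=Z*np.cos(tilt)-u*np.sin(tilt); m=G-.04*t
    P=[m+.005*n+sx*.048*t+sy*.025*v for sx,sy in((-1,-1),(-1,1),(1,-1),(1,1))]
    print(tilt,m.round(4),((proj('side',P)-[190,100])*2).round(0).tolist())
```

```text
-0.1 [0.5794 0.3463 0.1579] [[304.0, 105.0], [281.0, 130.0], [214.0, 93.0], [189.0, 116.0]]
0 [0.5792 0.3463 0.1539] [[304.0, 113.0], [282.0, 139.0], [215.0, 92.0], [190.0, 115.0]]
0.1 [0.5794 0.3463 0.1499] [[304.0, 121.0], [282.0, 147.0], [215.0, 91.0], [190.0, 114.0]]
```

```bash
python3 -m crank '[[1.1,0,2.75,0,0,0,0.6],[1.1,0,2.75,0,0,0,0.6],[1.1,0,2.75,0,0,0,0.6],[0.8,0,2,0,0,0,0.6],[0,0,0,0,0,0,0.6]]'
python3 -m crank '[[0.3,0,0.7,0,0,0,0.6],[0.2,0,0.45,0,0,0,0.6],[0,0,0,0,0,0,0.6]]'
python3 - <<'E'
from plan import *
o=robot.get_obs();a=snap('side','s6.png')
cv2.imwrite('pics/c6.png',cv2.resize(a[130:270,230:400,::-1],None,fx=4,fy=4,interpolation=cv2.INTER_CUBIC))
E
```

```text
time: 14.2
position: [0.6413, 0.3573, 0.1026]
tool_rot: [0.978, 0.086, -0.19, 0.017]
ft_force: [0.2, -0.4, -0.6]
grip_width: 0.0496
grip_force: 25.0
time: 14.58
position: [0.6431, 0.3577, 0.092]
tool_rot: [0.978, 0.086, -0.188, 0.017]
ft_force: [-0.3, -0.8, -0.2]
grip_width: 0.0497
grip_force: 25.0
```

View pics/c6.png

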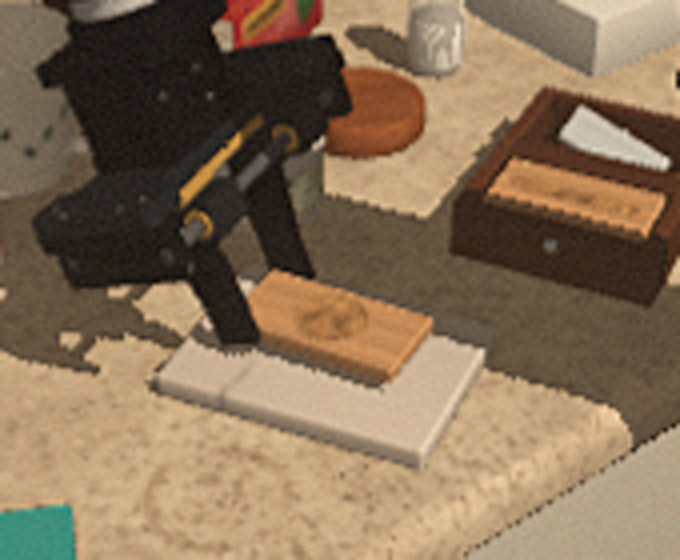

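The coaster, at crop (335,320), hangs level just over the middle of the board. I'll lower the last 5 mm and release.

```bash
python3 -m crank '[[0.1,0,0.25,0,0,0,0.6],[0.1,0,0.2,0,0,0,0.6],[0,0,0,0,0,0,0.6]]'
python3 -m crank '[[0,0,0,0,0,0,0.38],[0,0,0,0,0,0,0.25],[0,0,0,0,0,0,0.2],[0,0,0,0,0,0,0.2]]'
```

```text
time: 15.0
position: [0.6431, 0.3576, 0.0866]
tool_rot: [0.978, 0.086, -0.188, 0.017]
ft_force: [0.1, -0.3, -1.3]
grip_width: 0.0495
grip_force: 25.0
time: 15.5
position: [0.6433, 0.3577, 0.087]
tool_rot: [0.978, 0.086, -0.188, 0.017]
ft_force: [0.1, -0.3, 0.0]
grip_width: 0.0683
grip_force: 0.0
```

Released. I'll back out along the tool axis, then check.

```bash
python3 -m crank '[[0,0,-1.5,0,0,0,0.2],[0,0,-4,0,0,0,0.2],[0,0,-5,0,0,0,0.2],[0,0,-5,0,0,0,0.2],[0,0,0,0,0,0,0.2]]'
python3 - <<'E'
from plan import *
o=robot.get_obs();print(o['position'],o['ft_force']);a=snap('side','s7.png')
cv2.imwrite('pics/c7.png',cv2.resize(a[130:270,230:400,::-1],None,fx=4,fy=4,interpolation=cv2.INTER_CUBIC))
b=np.array([.580,.3465,0])
P=[b+[0,0,.026]+sx*.048*u+sy*.025*v for sx,sy in((-1,-1),(-1,1),(1,-1),(1,1))]+[b+[0,0,.016]+sx*.075*u+sy*.055*v for sx,sy in((-1,-1),(-1,1),(1,-1),(1,1))]
print(((proj('side',P)-[230,130])*4).round(0).tolist())
E
```

```text
time: 16.12
position: [0.7035, 0.3684, 0.2384]
tool_rot: [0.98, 0.086, -0.181, 0.015]
ft_force: [0.2, 0.0, 0.4]
grip_width: 0.0695
grip_force: 0.0
[0.70351736 0.36842099 0.23839923] [0.18937642 0.02342434 0.41057366]
[[438.0, 328.0], [398.0, 383.0], [276.0, 281.0], [230.0, 332.0], [507.0, 325.0], [423.0, 451.0], [259.0, 254.0], [157.0, 365.0]]
```

View pics/c7.png

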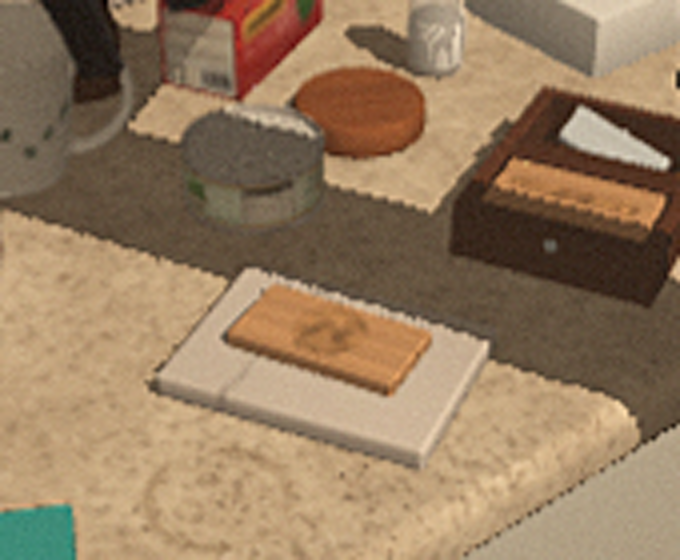

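The coaster lies flat, cork up, within about 1 cm of the board's middle. The spoon rest is flush and the gripper is clear.

```bash
python3 -c "
from rig import ticket; print(ticket.hand_in())"
```

```text
the job is handed in; nothing more can be done
None
```

The job is handed in at about 16 s of the 54 s allowed: the coaster was tipped, gripped by its raised end and laid flat, cork side up, within about 1 cm of the board's middle, and the spoon rest is still flush in its bay (my check from the last picture; hand-in gave no verdict).

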